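# Shear the top glazed tile off the rack onto the examination stage

### The arm

A 6-joint arm with a two-finger parallel gripper is mounted at the origin on the work surface. World frame = base frame: x ahead of the robot, y to its left, z up, the work surface at z = 0. Lengths are in m, angles in rad, forces in N, time in s.
With the tool pointing down it reaches from about 0.25 to 0.775 m from the base axis. Payload 4 kg.
Tool frame: the origin (TCP) lies at the very end of the fingers, on their centre line; the grasp point (between the pads) lies 19 mm behind it; z points along the fingers, y is the direction in which the jaws open and shut (so a half turn about z gives the same grasp; the last joint's range is limited). The gripper opens to 94 mm and grips with 3 to 60 N. Pads are 16 mm wide; open, the fingers measure 119 mm over their backs; the gripper's body (75 mm by 177 mm) begins 78 mm behind the grasp point.
Start: joints at [1.127, 0.087, 1.371, -0, 1.684, -0.103], TCP at [0.184, 0.518, 0.206] pointing down, gripper open.
Joint ranges: [-3.1, 3.1], [-0.76, 2.03], [0.27, 2.55], [-1.08, 4.22], [0.17, 2.65], [-2.57, 2.57]. Speed limits (rad/s): [2.79, 2.79, 3.14, 3.14, 3.14, 3.14].

### API

Orientations are given as [roll, pitch, yaw] about the fixed x, y, z axes, in that order (R = Rz(yaw) Ry(pitch) Rx(roll)).
In Python, from bench import robot, snapshot, calibration gives the robot as it stands. The module is installed in compiled form; this text tells all that it offers.
- The arm moves only by the tool servo_tool, never from a script. Its argument "series" is text: rows parted by semicolons, each of 5 numbers parted by spaces: the closure, from -1 (fully open) to 1 (shut), then the shift along the tool's x, y, z in cm, then the turn about the tool's z in rad. A call has 1 to 20 rows; each row is the pose to reach, as a shift and turn from the pose commanded when the call began, along the tool's axes at that moment; what a row does not reach only later rows make up. A row lasts 1/12 s, in which the tool goes at most 41.7 mm and 7.16 degrees, less where a joint would pass 70% of its speed; a pose out of reach is approached as far as the arm can. A call with a gripper value outside its range is refused whole. The fingers move at their own pace and stop on an object; the grip force is fixed at half the most. Time passes only in rows, so rows that repeat a pose let the fingers close. It gives the time, the measured TCP pose, the force and the opening at its end, in the units of the state.
- robot.get_obs(): the state, without advancing time (a new reading comes with each control period).
- snapshot(name): name is "scene" or "top" or "wrist"; returns (picture, depth): 400x640x3 uint8, red, green, blue; 400x640 float32, m along the optical axis (not along the pixel's ray), 0 where there is no reading.
- calibration(name): a dict with "fx", "fy", "cx", "cy" (pixels), "rvec" (rotation vector, rad) and "tvec" (3), from world to camera coordinates, as OpenCV has them; the wrist camera has in their place "tool_from_camera" (4x4, takes a point from camera to tool coordinates, whose origin is the TCP and whose axes are the flange's). Camera axes: x right, y down, z forward; pixel columns grow to the right and rows downward; lengths in m; the calibration is good to about 2 mm. A picture is of the moment at which its call begins: read the wrist's pose just before it. calibration takes no time and is no camera call.
- robot.close_job(): hands the job in, once; it reports no verdict.
The state is a dict: "time": time; "joint_positions": joint angles; "qvel": joint speeds; "joint_torque": joint torques, N m; "tool_pos": TCP position; "ee_rot": TCP orientation; "wrist_force": force on the tool from outside, world axes, zero at the start; "wrist_torque": the same for the moment, N m; "width": finger opening in m.
Only numpy, scipy, OpenCV 4.12 (cv2) and the standard library are available. Lean on these libraries where they do the work, as an engineer would, in place of code of your own. Each camera call takes 0.05 s, during which the arm holds its last target. There are 200 camera calls.

### The job

Slide the blue patterned tile off the top of the stack in the clear rack, across onto the metal examination stage without lifting it, and square it into the corner there: fully home against the red end stop, so that the brass pin goes in, and flush along the dark side fence. The glaze is fragile: keep your push on the tile under 25 N throughout. Leave the tiles below and everything else on the table where they are, and let go of the tile at the end.

Things in the scene. Friction and masses are not known exactly. Their poses are not given: they have to be found in the camera images.
- station: Fixed, level station on a grey base plate 150 x 310 x 12 mm, carrying the tile rack, the stage and the side fence. Origin: centre of the base's underside, on the table. Its +y axis runs from rack to stage; x and y given in the other entries are in this frame.
- rack (a point): Rack floor centre (x 0, y -100 mm, 12 mm up); axes as the station's. Clear plastic walls 5 mm thick on both x sides and the -y side, 2 mm outside the tiles, their tops 47 mm above the table (1 mm below the top tile's face): no finger fits beside a tile there. The +y side is open.
- stage (a point): Centre of the stage's top (x 0, y +57 mm): smooth metal block, 130 mm in x, 190 mm in y (y -38 to +152 mm), top 36.5 mm above the table, 2.5 mm lower than the underside of the top tile. A 17 mm gap parts it from the stacked tiles (their edge at y -55 mm).
- fence (a point): Foot of the side fence's face (x +55, y +77 mm, at the stage's top): dark steel bar, rigid, standing 6 mm above the stage, y +2 to +152 mm; its face looks to -x.
- pin (a joint): Brass pin at x -5 mm in the face of the red end stop (x -49 to +25 mm, 20 mm long, 18 mm tall, rigid, face towards -y). In m: 0 = 6 mm out, 0.006 = flush; spring under 0.35 N, too weak to push a tile back. The stop's place is NOT reported and differs: its face is at station y +76 to +100 mm. Feel for it.
- tile_top_mid (a point): Centre, half-way up, of the top tile: blue glaze with cream pattern, 90 x 90 x 9 mm, 0.11 to 0.22 kg. At the start its flat face is 48 mm above the table (4.5 mm above this point), axes as the station's. Glazed tiles and stage are slippery (friction about 0.3); fingertips grip the glaze clearly better.
- tile_top: The same top tile; origin at the centre of its underside.
- tile_second: The tile directly under the top one, cream, loose, 90 x 90 x 9 mm; origin at the centre of its underside (30 mm above the table); must stay as it is.
- tile_low: Next tile below, green, loose, same size; origin at the centre of its underside; must stay.
- tile_bottom: Lowest tile of the stack, ochre, loose, same size; origin at the centre of its underside; must stay.
- tile_done: Bystander, must not be disturbed: brown glazed tile, 90 x 90 x 9 mm, already examined, lying flat on the table; origin at its underside.
- bowl: Bystander, must not be disturbed: yellow bowl, 110 mm across, 55 mm tall; origin at its underside.
- jar: Bystander, must not be disturbed: amber glass jar with white lid, 56 mm across, 75 mm tall; origin at its underside.
- squeeze_bottle: Bystander, must not be disturbed: white bottle with blue cap, 40 mm across, 100 mm tall; origin at its underside.
- paper_cup: Bystander, must not be disturbed: white paper cup, 72 mm across, 85 mm tall; origin at its underside.
- brush: Bystander, must not be disturbed: brush lying flat, 150 mm long; origin at its underside.
- spatula: Bystander, must not be disturbed: spatula lying flat, 180 mm long; origin at its underside.

How it is judged:
On the way:
1. the top tile has slid off the stack and lies wholly over the stage (y of tile_top_mid in the frame of station above 0.007 m and z of tile_top_mid in the frame of station below 0.0425 m).
At the end, for the whole second after the job is handed in: The top tile lies flat (0.03 rad) and at rest on the stage, pin pushed in by more than 4.5 of 6 mm, edge within 2 mm of the side fence (centre at x = 8 to 12 mm in the station's frame) and parallel within 0.04 rad; each lower tile within 4 mm of its start (value of joint pin above 0.0045 m and x of tile_top_mid in the frame of station between 0.008 and 0.012 m and angle between the x axis of tile_top and the x axis of station, either way round below 0.04 rad and angle between tile_top's own z axis and vertical below 0.03 rad and z of tile_top_mid in the frame of station between 0.039 and 0.0425 m and linear speed of tile_top below 0.01 m/s and distance of each of tile_bottom, tile_low, tile_second from where it was at the start of the episode below 0.004 m); the robot touches nothing.
It fails at once if the robot pushes on the top tile with more than 25 N (contact force between the arm and tile_top above 25 N).
It fails at once if the fingers push on the top tile with more than 25 N (contact force between the fingers and tile_top above 25 N).
It fails at once if the top tile is lifted by more than 10 mm or tipped by more than 0.3 rad (z of tile_top_mid in the frame of station above 0.0535 m or angle between tile_top's own z axis and vertical above 0.3 rad).
It fails at once if a lower tile of the stack is shifted by more than 5 mm (distance of any of tile_bottom, tile_low, tile_second from where it was at the start of the episode above 0.005 m).
It fails at once if a bystander is moved by more than 20 mm (distance of any of tile_done, bowl, jar, squeeze_bottle, paper_cup, brush, spatula from where it was at the start of the episode above 0.02 m).
It also fails if it takes over 72 s, if anything falls off the work surface, if the arm or the gripper's body presses on something with over 40 N, if the wrist force passes 120 N, or if a joint passes its speed limit or range.

## Working session

There is one attempt and no reset: what is moved stays moved. The work goes in short steps, Python scripts to look and compute and a tool call to move; the robot and the scene stay as the last step left them, time stands still between calls to the robot, and variables do not carry over. Pictures are saved under pics/ and viewed, about 8 in all and at most 12, crops included, and the job is handed in when it is done.

Besides the shell and the picture viewer there is one more tool, called after "Call:" as name(argument=value, ...) on one line, values as JSON. servo_tool: Moves the arm, as the interface text tells. Its arguments: {"type":"object","properties":{"series":{"type":"string"}},"required":["series"]}

```bash
mkdir -p pics; python3 - <<'E'
from bench import robot,snapshot,calibration
import cv2,numpy as np
print(robot.get_obs())
for n in("top","scene"):
    p,d=snapshot(n); cv2.imwrite(f"pics/{n}0.png",p[:,:,::-1]); np.save(f"pics/{n}0d.npy",d)
    c=calibration(n);print(n,c)
print(calibration("wrist"))
E
```

```text
{'time': 0.0, 'joint_positions': array([ 1.12690574e+00,  8.79809349e-02,  1.37224179e+00,  2.60634104e-05,
        1.68360334e+00, -1.03100945e-01]), 'qvel': array([ 0.00126507,  0.00046653,  0.0002137 , -0.00031934, -0.00207421,
        0.00050329]), 'joint_torque': array([ 6.43848525e-04, -3.40164793e+01, -3.02433479e+01,  7.16475584e-02,
        3.27498943e-02, -2.09623690e-04]), 'tool_pos': array([0.18358741, 0.51787488, 0.20429634]), 'ee_rot': array([-3.13937377e+00, -2.55625765e-04,  2.80080563e+00]), 'wrist_force': array([-0.63353354,  0.02418078, -0.42989306]), 'wrist_torque': array([0.02840079, 0.01583388, 0.0228564 ]), 'width': 0.09394506648893206}
top {'fx': 403.70542237705905, 'fy': 403.70542237705905, 'cx': 325.5596491691764, 'cy': 201.61371567701417, 'rvec': array([ 2.17193385, -2.16684499,  0.15047792]), 'tvec': array([-0.01054606,  0.60880981,  1.33197702])}
scene {'fx': 511.30590215156406, 'fy': 511.30590215156406, 'cx': 319.26488071909193, 'cy': 194.7222763452404, 'rvec': array([ 1.10856846,  2.39682425, -1.01387192]), 'tvec': array([ 0.38863964, -0.28524464,  1.74455298])}
{'fx': 337.18946339013814, 'fy': 337.18946339013814, 'cx': 324.3038151712172, 'cy': 194.75005195434707, 'tool_from_camera': array([[ 4.21860027e-04, -9.68991812e-01, -2.47092473e-01,
         7.14757619e-02],
       [ 9.99999735e-01,  5.55457682e-04, -4.70973600e-04,
        -4.24547893e-04],
       [ 5.93618974e-04, -2.47092208e-01,  9.68991790e-01,
        -1.79689955e-01],
       [ 0.00000000e+00,  0.00000000e+00,  0.00000000e+00,
         1.00000000e+00]])}
```

View pics/top0.png

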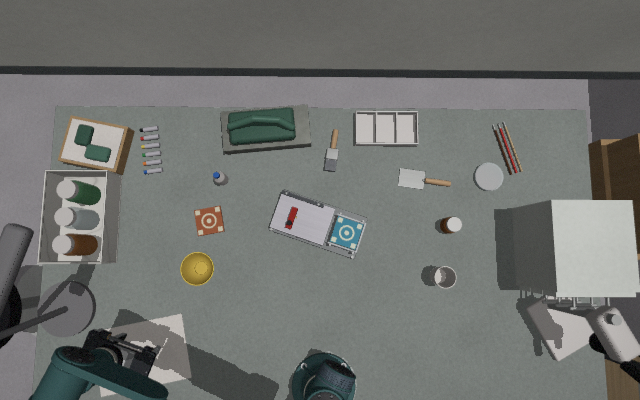

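View pics/scene0.png

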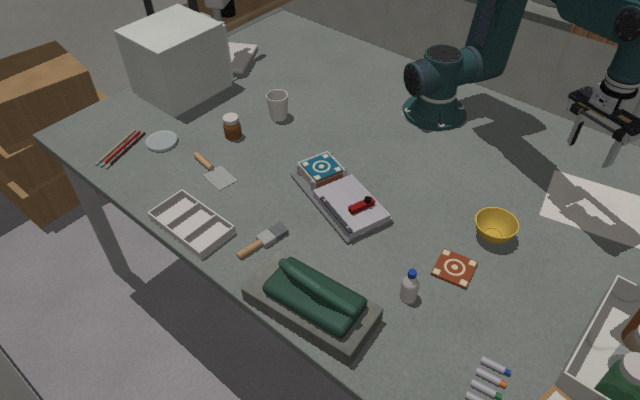

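```bash
cat > h.py <<'E'
import cv2,numpy as np
from bench import robot,snapshot,calibration
from scipy.spatial.transform import Rotation as Ro
def cam(n):
    c=calibration(n);K=c
    if n=="wrist":
        o=robot.get_obs();T=np.eye(4);T[:3,:3]=Ro.from_euler('xyz',o['ee_rot']).as_matrix();T[:3,3]=o['tool_pos']
        T=T@np.array(c['tool_from_camera']);return c,T[:3,:3],T[:3,3]
    R=cv2.Rodrigues(c['rvec'])[0];return c,R.T,-R.T@c['tvec']
def ray(C,px,z):
    c,R,t=C;px=np.atleast_2d(px).astype(float)
    d=np.c_[(px[:,0]-c['cx'])/c['fx'],(px[:,1]-c['cy'])/c['fy'],np.ones(len(px))]@R.T
    return t+d*((z-t[2])/d[:,2])[:,None]
def mask(p,name,box=None):
    h=cv2.cvtColor(p,cv2.COLOR_RGB2HSV);H,S,V=[h[...,i].astype(int) for i in range(3)]
    m={'blue':(H>90)&(H<112)&(S>110)&(V>60),'red':((H<6)|(H>172))&(S>150)&(V>60)}[name].astype(np.uint8)
    if box is not None:
        b=np.zeros_like(m);b[box[1]:box[3],box[0]:box[2]]=1;m=m*b
    n,l,s,_=cv2.connectedComponentsWithStats(m);k=1+np.argmax(s[1:,4]);return (l==k).astype(np.uint8)
def quad(m):
    c=max(cv2.findContours(m,0,1)[0],key=cv2.contourArea);return cv2.minAreaRect(cv2.convexHull(c)),cv2.convexHull(c)[:,0]
E
python3 - <<'E'
from h import *
p=cv2.imread("pics/top0.png")[:,:,::-1].copy();C=cam("top");print(C[2])
for n,z,b in(('blue',.048,(300,180,400,270)),('red',.0545,(260,190,330,250))):
    r,h=quad(mask(p,n,b));w=ray(C,h,z)
    rr=cv2.minAreaRect((w[:,:2]*1000).astype(np.float32));print(n,r,rr)
for px in[(285,190),(269,228),(353,258),(367,218)]:print(px,ray(C,px,.012))
E
```

```text
[0.4467218  0.01774261 1.39464986]
blue ((346.1500244140625, 232.55001831054688), (26.563129425048828, 26.246902465820312), 18.434947967529297) ((503.95452880859375, -77.77006530761719), (88.2157974243164, 87.98030853271484), 71.04663848876953)
red ((290.9969177246094, 217.6754150390625), (5.547001838684082, 20.91219711303711), 19.440034866333008) ((552.6268310546875, 105.99925231933594), (18.468164443969727, 69.36898040771484), 71.17621612548828)
(285, 190) [[0.65164279 0.13060002 0.012     ]]
(269, 228) [[0.52033597 0.18340931 0.012     ]]
(353, 258) [[ 0.41910904 -0.10307968  0.012     ]]
(367, 218) [[ 0.55546262 -0.15225877  0.012     ]]
```

Call:
servo_tool(series="-0.1 -50 -45.7 0 1.56;-0.1 -50 -45.7 0 1.56;-0.1 -50 -45.7 0 1.56;-0.1 -50 -45.7 0 1.56;-0.1 -50 -45.7 0 1.56;-0.1 -50 -45.7 0 1.56;-0.1 -50 -45.7 0 1.56;-0.1 -50 -45.7 0 1.56;-0.1 -50 -45.7 0 1.56;-0.1 -50 -45.7 0 1.56;-0.1 -50 -45.7 0 1.56;-0.1 -50 -45.7 0 1.56;-0.1 -50 -45.7 0 1.56;-0.1 -50 -45.7 0 1.56;-0.1 -50 -45.7 0 1.56;-0.1 -50 -45.7 0 1.56;-0.1 -50 -45.7 0 1.56;-0.1 -50 -45.7 0 1.56;-0.1 -50 -45.7 0 1.56;-0.1 -50 -45.7 0 1.56")

```text
time: 1.77
tool_pos: [0.5017, -0.078, 0.2053]
ee_rot: [-3.141, -0.001, 1.242]
wrist_force: [0.3, 0.2, -0.1]
width: 0.0518
```

Call:
servo_tool(series="-0.1 0 0 0 0;-0.1 0 0 0 0;-0.1 0 0 0 0;-0.1 0 0 0 0")

```text
time: 2.1
tool_pos: [0.5022, -0.0786, 0.2058]
ee_rot: [3.141, -0.0, 1.242]
wrist_force: [0.5, -0.9, 0.3]
width: 0.0519
```

```bash
python3 - <<'E'
from h import *
C=cam("wrist");p,d=snapshot("wrist");cv2.imwrite("pics/w1.png",p[:,:,::-1]);np.savez("pics/w1.npz",R=C[1],t=C[2],d=d)
r,h=quad(mask(p,'blue'));w=ray(C,h,.048);rr=cv2.minAreaRect((w[:,:2]*1000).astype(np.float32));print(r,rr)
print(cv2.boxPoints(rr))
r,h=quad(mask(p,'red'));w=ray(C,h,.0545);print(r,cv2.minAreaRect((w[:,:2]*1000).astype(np.float32)))
print(d[int(r[0][1]),int(r[0][0])])
E
```

```text
((321.5, 177.5), (85.0, 89.0), 90.0) ((500.40155029296875, -76.28768920898438), (88.39935302734375, 89.23567962646484), 71.1842041015625)
[[ 443.91248  -103.73491 ]
 [ 528.37946  -132.5158  ]
 [ 556.8906    -48.84047 ]
 [ 472.42365   -20.059586]]Traceback (most recent call last):
  File "<stdin>", line 5, in <module>
  File "h.py", line 19, in mask
    n,l,s,_=cv2.connectedComponentsWithStats(m);k=1+np.argmax(s[1:,4]);return (l==k).astype(np.uint8)
                                                    ~~~~~~~~~^^^^^^^^^
    return _wrapfunc(a, 'argmax', axis=axis, out=out, **kwds)
    return bound(*args, **kwds)
ValueError: attempt to get argmax of an empty sequence
```

View pics/w1.png

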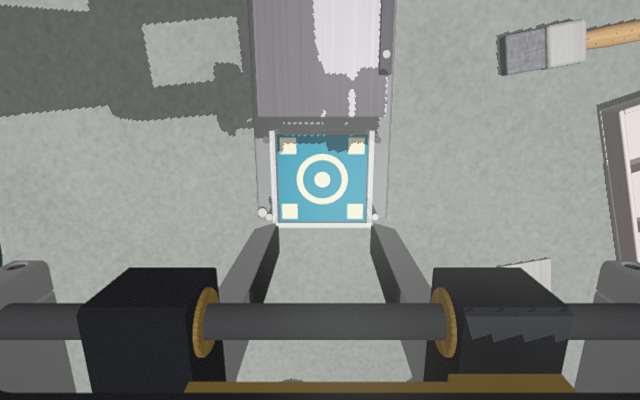

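Call:
servo_tool(series="-0.1 0 0 4 0;-0.1 0 0 8 0;-0.1 0 0 11 0;-0.1 0 0 13.5 0;-0.1 0 0 14.5 0;-0.1 0 0 15 0;-0.1 0 0 15 0;-0.1 0 0 15 0")

```text
time: 2.82
tool_pos: [0.5036, -0.0797, 0.0572]
ee_rot: [3.139, -0.0, 1.241]
wrist_force: [1.4, 0.5, 0.2]
width: 0.0517
```

Call:
servo_tool(series="-0.1 0 0 0.1 0;-0.1 0 0 0.2 0;-0.1 0 0 0.3 0;-0.1 0 0 0.3 0;-0.1 0 0 0.3 0")

```text
time: 3.23
tool_pos: [0.5025, -0.0795, 0.0528]
ee_rot: [3.141, -0.0, 1.241]
wrist_force: [0.3, -0.8, 0.3]
width: 0.0518
```

Call:
servo_tool(series="-0.1 0 0 0.1 0;-0.1 0 0 0.2 0;-0.1 0 0 0.2 0;-0.1 0 0 0.2 0")

```text
time: 3.57
tool_pos: [0.5022, -0.0794, 0.0503]
ee_rot: [-3.141, -0.0, 1.241]
wrist_force: [0.3, 0.7, 0.3]
width: 0.0517
```

Call:
servo_tool(series="-0.1 0 0 0.1 0;-0.1 0 0 0.1 0;-0.1 0 0 0.1 0")

```text
time: 3.82
tool_pos: [0.5023, -0.0794, 0.0494]
ee_rot: [-3.141, -0.0, 1.241]
wrist_force: [0.1, -0.5, 0.0]
width: 0.052
```

Call:
servo_tool(series="-0.1 0 0 0.1 0;-0.1 0 0 0.1 0;-0.1 0 0 0.1 0")

```text
time: 4.07
tool_pos: [0.5023, -0.0794, 0.0484]
ee_rot: [-3.142, -0.0, 1.241]
wrist_force: [-0.2, -0.2, 0.4]
width: 0.0518
```

Call:
servo_tool(series="-0.1 0 0 0.05 0;-0.1 0 0 0.05 0;-0.1 0 0 0.05 0")

```text
time: 4.32
tool_pos: [0.5024, -0.0794, 0.0483]
ee_rot: [3.141, -0.0, 1.241]
wrist_force: [0.1, -0.2, 2.4]
width: 0.0519
```

Call:
servo_tool(series="-0.1 0 0 0.05 0;-0.1 0 0 0.05 0;-0.1 0 0 0.05 0")

```text
time: 4.57
tool_pos: [0.5025, -0.0795, 0.0483]
ee_rot: [3.141, -0.0, 1.241]
wrist_force: [-1.8, 1.3, 4.9]
width: 0.0516
```

Call:
servo_tool(series="-0.1 0 0 0.06 0;-0.1 0.1 0 0.06 0;-0.1 0.3 0 0.06 0;-0.1 0.5 0 0.06 0;-0.1 0.8 0 0.06 0;-0.1 1.1 0 0.06 0;-0.1 1.4 0 0.06 0;-0.1 1.7 0 0.06 0;-0.1 2 0 0.06 0;-0.1 2 0 0.06 0")

```text
time: 5.4
tool_pos: [0.5096, -0.0609, 0.0482]
ee_rot: [3.139, 0.001, 1.241]
wrist_force: [-1.2, -0.4, 6.3]
width: 0.0516
```

```bash
cat > m.py <<'E'
from h import *
import sys
o=robot.get_obs();C=cam("wrist");p,d=snapshot("wrist");cv2.imwrite(f"pics/{sys.argv[1]}.png",p[:,:,::-1])
z=float(sys.argv[2])
r,h=quad(mask(p,'blue'));w=ray(C,h,z)[:,:2];rr=cv2.minAreaRect((w*1000).astype(np.float32));print(r,rr)
a=1.241;x=np.array([np.cos(a),np.sin(a)]);y=np.array([x[1],-x[0]]);c=np.array(rr[0])/1000
S=np.array([.5022,-.0783])+.1*x
print("tile-tool mm",(c-o['tool_pos'][:2])@np.c_[x,y]*1000,"tile station(y,x)",(c-S)@np.c_[x,y]*1000,"tool F xyz",o['wrist_force'][:2]@np.c_[x,y],o['wrist_force'][2])
E
python3 m.py w2 .048
```

```text
((318.7037658691406, 231.37234497070312), (167.34475708007812, 147.48626708984375), 2.275456666946411) ((507.0892028808594, -58.79329299926758), (88.825439453125, 90.05988311767578), 68.8348159790039)
tile-tool mm [ 1.19824464 -3.04792126] tile station(y,x) [-79.96117215  -1.69153812] tool F xyz [-0.80210597 -0.9718735 ] 6.251592024617965
```

View pics/w2.png

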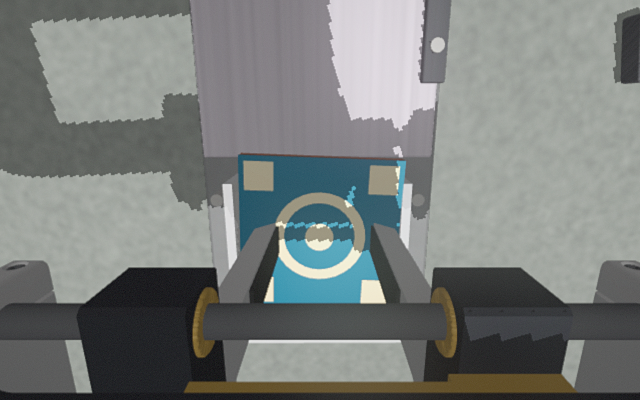

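Call:
servo_tool(series="-0.1 0.2 0 0 0;-0.1 0.5 0 0 -0.01;-0.1 0.8 0 0 -0.02;-0.1 1.1 0 0 -0.03;-0.1 1.4 0 0 -0.04;-0.1 1.7 0 0 -0.04;-0.1 2 0 0 -0.04;-0.1 2.3 0 0 -0.04;-0.1 2.5 0 0 -0.04;-0.1 2.5 0 0 -0.04")

```text
time: 6.28
tool_pos: [0.5183, -0.0373, 0.0483]
ee_rot: [3.138, 0.0, 1.281]
wrist_force: [0.5, -0.8, 4.9]
width: 0.0521
```

```bash
python3 m.py w3 .048
```

```text
((318.212646484375, 235.774169921875), (166.18885803222656, 144.07424926757812), 6.048507213592529) ((514.5852661132812, -37.527732849121094), (87.15007781982422, 90.00765228271484), 67.29167175292969)
tile-tool mm [-1.41272055 -3.48590329] tile station(y,x) [-57.41404609  -1.48630916] tool F xyz [-0.599453    0.75549794] 4.852993663319041
```

View pics/w3.png

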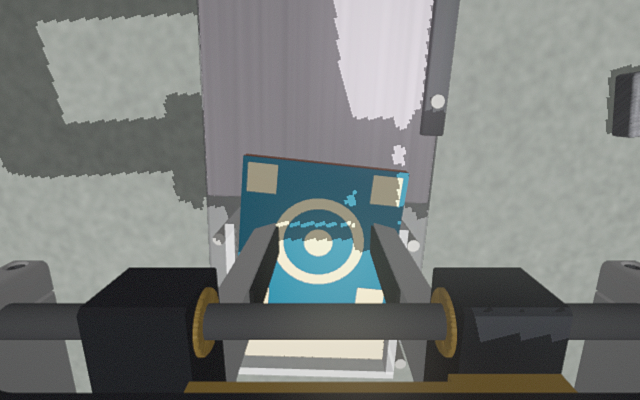

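Call:
servo_tool(series="-0.1 0 0 -0.4 0;1 0 0 -0.6 0;1 1.1 -0.3 -0.6 0.04;1 1.1 -0.3 -0.6 0.04;1 1.1 -0.3 -0.6 0.04;1 1.1 -0.3 -0.6 0.04;1 1.1 -0.3 -0.6 0.04;1 1.1 -0.3 -0.6 0.04;1 1.1 -0.3 -0.6 0.04;1 1.1 -0.3 -0.6 0.04")

```text
time: 7.17
tool_pos: [0.5172, -0.0257, 0.0528]
ee_rot: [-3.142, -0.0, 1.241]
wrist_force: [-0.1, -0.7, -0.4]
width: 0.0003
```

```bash
python3 m.py w4 .048
```

```text
((328.0599365234375, 223.44235229492188), (154.4213104248047, 90.15914154052734), 1.123302698135376) ((520.7404174804688, -22.790428161621094), (55.18507385253906, 90.10762786865234), 67.2963638305664)
tile-tool mm [3.87910478 2.4281565 ] tile station(y,x) [-41.47761162  -0.43555033] tool F xyz [-0.6350301   0.15243412] -0.37445945591248664
```

Call:
servo_tool(series="1 0 0 0.3 0;1 0 0 0.45 0;1 0 0 0.55 0;1 0 0 0.62 0;1 0 0 0.62 0;1 0.2 0 0.64 0;1 0.5 0 0.65 0;1 0.8 0 0.66 0;1 1.1 0 0.67 0;1 1.4 0 0.69 0;1 1.7 0 0.7 0;1 2 0 0.71 0;1 2 0 0.71 0")

```text
time: 8.3
tool_pos: [0.5249, -0.0067, 0.0472]
ee_rot: [3.138, -0.0, 1.241]
wrist_force: [0.3, 0.0, 4.8]
width: 0.0003
```

```bash
python3 m.py w5 .0475
```

```text
((327.5, 223.5), (87.0, 157.0), 90.0) ((528.81689453125, 0.03369140625), (51.569976806640625, 90.19721221923828), 71.04678344726562)
tile-tool mm [7.66479024 1.4657247 ] tile station(y,x) [-17.26795231  -0.18592701] tool F xyz [0.09348611 0.23855842] 4.770756117341808
```

View pics/w5.png

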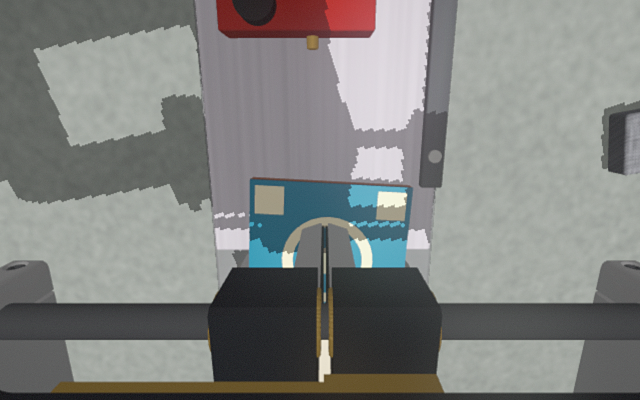

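```bash
cat >> h.py <<'E'
def st(w):
    a=1.241;x=np.array([np.cos(a),np.sin(a)]);y=np.array([x[1],-x[0]]);S=np.array([.5022,-.0783])+.1*x
    return (np.atleast_2d(w)[:,:2]-S)@np.c_[y,x]*1000   # station x,y mm
E
python3 - <<'E'
from h import *
C=cam("wrist");print("tool",st(robot.get_obs()['tool_pos']))
print("front",st(ray(C,[(250,179),(412,187)],.0460)))
print("stopface bottom",st(ray(C,[(219,37),(375,38)],.0365)),"fence foot",st(ray(C,[(421,186),(431,20)],.0365)),"fence top",st(ray(C,[(421,186),(431,20)],.0425)))
E
```

```text
tool [[ -1.62963587 -24.94369673]]
front [[-42.23517695   8.78053963]
 [ 46.74598292   4.2716662 ]]
stopface bottom [[-56.39115684  82.17768222]
 [ 24.83149881  81.79294428]] fence foot [[54.49959761  2.6710613 ]
 [53.38254115 90.38497489]] fence top [[52.71308666  4.03824077]
 [51.63121865 88.98907427]]
```

Call:
servo_tool(series="1 0.2 0 0.02 0;1 0.5 0 0.03 0;1 0.8 0 0.04 0;1 1.1 0 0.05 0;1 1.4 0 0.06 0;1 1.7 0 0.06 0;1 2 0 0.07 0;1 2.3 0 0.08 0;1 2.5 0 0.1 0;1 2.7 0 0.12 0;1 2.9 0 0.14 0;1 3.1 0 0.16 0;1 3.3 0 0.16 0;1 3.6 0 0.16 0;1 3.9 0 0.16 0;1 4.2 0 0.16 0;1 4.5 0 0.16 0;1 4.5 0 0.16 0")

```text
time: 9.85
tool_pos: [0.5396, 0.0359, 0.0458]
ee_rot: [3.138, -0.0, 1.241]
wrist_force: [-0.2, -1.8, 6.5]
width: 0.0004
```

```bash
python3 m.py w6 .0455
```

```text
((329.9875183105469, 225.9868621826172), (158.1787872314453, 86.09991455078125), 1.4688007831573486) ((543.9134521484375, 38.471229553222656), (51.424251556396484, 89.47201538085938), 66.70887756347656)
tile-tool mm [3.87625534 3.26742985] tile station(y,x) [23.98714773  1.64904207] tool F xyz [-1.74337226  0.36839246] 6.4802096510730145
```

View pics/w6.png

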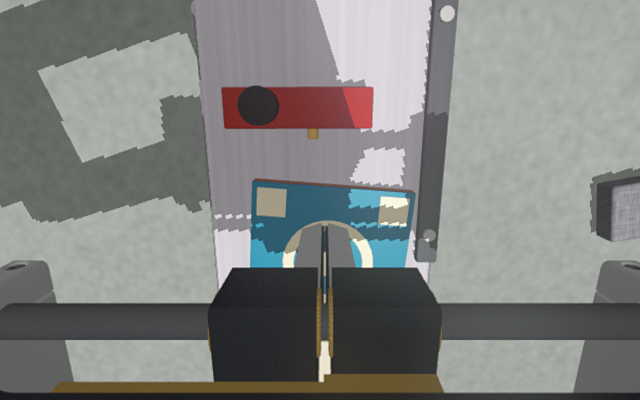

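Call:
servo_tool(series="1 0.2 0 0 0;1 0.5 0.1 0 -0.01;1 0.8 0.2 0 -0.02;1 1.1 0.3 0 -0.03;1 1.4 0.4 0 -0.04;1 1.7 0.5 0 -0.05;1 2 0.6 0 -0.06;1 2 0.6 0 -0.06")

```text
time: 10.57
tool_pos: [0.5505, 0.0528, 0.0458]
ee_rot: [3.141, 0.001, 1.301]
wrist_force: [-3.2, -1.0, 9.2]
width: 0.0005
```

Call:
servo_tool(series="1 0 0 -0.5 0;-0.1 0 0 -3 0.06;-0.1 -3 0 -5 0.06;-0.1 -6 0 -5 0.06;-0.1 -9 0 -5 0.06;-0.1 -9 0 -5 0.06;-0.1 -9 0 -5 0.06;-0.1 -9 0 -5 0.06;-0.1 -9 0 -5 0.06")

```text
time: 11.32
tool_pos: [0.5264, -0.0327, 0.0937]
ee_rot: [-3.141, -0.001, 1.242]
wrist_force: [-0.3, 0.3, -0.1]
width: 0.0495
```

```bash
python3 m.py w7 .0455
```

```text
((319.4530334472656, 102.39227294921875), (144.11631774902344, 142.01397705078125), 3.012787342071533) ((547.133544921875, 37.114585876464844), (89.46546936035156, 90.06806945800781), 68.27738952636719)
tile-tool mm [72.80069758 -2.97089422] tile station(y,x) [23.74644399  5.13494815] tool F xyz [ 0.22193895 -0.43005424] -0.11262360290498742
```

View pics/w7.png

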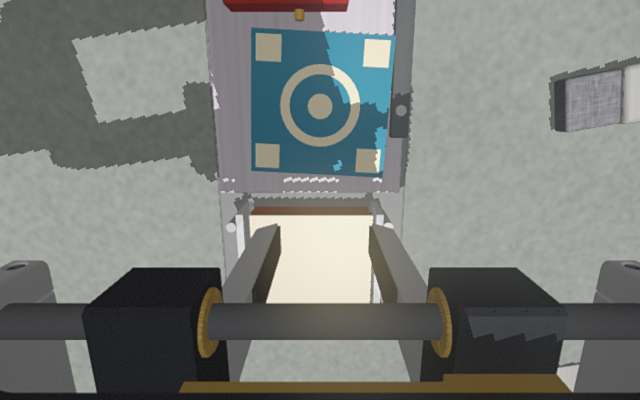

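Call:
servo_tool(series="-0.1 1.3 0 0 0;-0.1 1.3 0 2 0;-0.1 1.3 0 4 0;-0.1 1.3 0 5 0;-0.1 1.3 0 5.4 0;-0.1 1.3 0 5.4 0;-0.1 1.3 0 5.4 0;-0.1 1.3 0 5.4 0")

```text
time: 12.03
tool_pos: [0.5316, -0.0214, 0.0414]
ee_rot: [3.139, -0.001, 1.241]
wrist_force: [0.1, 0.6, -0.4]
width: 0.0517
```

Call:
servo_tool(series="-0.1 0.2 0 0 0;-0.1 0.4 0 0 0;-0.1 0.6 0 0 0;-0.1 0.8 0 0 0;-0.1 1 0 0 0;-0.1 1.2 0 0 0;-0.1 1.2 0 0 0")

```text
time: 12.62
tool_pos: [0.5346, -0.0097, 0.0402]
ee_rot: [-3.142, -0.0, 1.241]
wrist_force: [0.0, 0.3, 0.6]
width: 0.0518
```

```bash
python3 m.py w8 .0455; python3 -c "
from h import *
print(st(robot.get_obs()['tool_pos']))"
```

```text
((313.5, 137.5), (177.0, 185.0), 90.0) ((547.2344970703125, 42.898956298828125), (89.95574951171875, 89.8460693359375), 71.13372039794922)
tile-tool mm [53.83696512 -5.09954383] tile station(y,x) [29.25177837  3.3571895 ] tool F xyz [ 0.26831083 -0.05610119] 0.5559694534076886
[[  8.37809029 -24.68568535]]
```

Call:
servo_tool(series="-0.1 0.2 0 0 0;-0.1 0.4 0 0 0;-0.1 0.5 0 0 0;-0.1 0.6 0 0 0;-0.1 0.6 0 0 0")

```text
time: 13.08
tool_pos: [0.5364, -0.0042, 0.0401]
ee_rot: [-3.141, -0.0, 1.241]
wrist_force: [0.2, -0.6, 0.4]
width: 0.0518
```

Call:
servo_tool(series="-0.1 0.05 0 0 0;-0.1 0.1 0 0 0;-0.1 0.1 0 0 0;-0.1 0.1 0 0 0")

```text
time: 13.42
tool_pos: [0.5367, -0.0034, 0.0401]
ee_rot: [-3.141, -0.0, 1.241]
wrist_force: [0.3, 0.1, -0.5]
width: 0.0517
```

Call:
servo_tool(series="-0.1 0.05 0 0 0;-0.1 0.1 0 0 0;-0.1 0.1 0 0 0;-0.1 0.1 0 0 0")

```text
time: 13.75
tool_pos: [0.5371, -0.0029, 0.0402]
ee_rot: [3.141, 0.001, 1.241]
wrist_force: [-0.8, -1.3, 0.1]
width: 0.0516
```

Call:
servo_tool(series="-0.1 0.03 0 0 0;-0.1 0.06 0 0 0;-0.1 0.06 0 0 0;-0.1 0.06 0 0 0")

```text
time: 14.08
tool_pos: [0.5371, -0.0028, 0.0401]
ee_rot: [3.142, 0.002, 1.241]
wrist_force: [-1.3, -5.5, -0.1]
width: 0.0516
```

Call:
servo_tool(series="-0.1 0.03 0 0 0;-0.1 0.06 0 0 0;-0.1 0.06 0 0 0;-0.1 0.06 0 0 0")

```text
time: 14.42
tool_pos: [0.5371, -0.0027, 0.0402]
ee_rot: [3.142, 0.003, 1.241]
wrist_force: [-1.1, -6.5, 0.7]
width: 0.0517
```

```bash
python3 m.py w9 .0455
```

```text
((313.0, 137.5), (177.0, 186.0), 90.0) ((549.6159057617188, 49.920387268066406), (89.96524810791016, 89.63371276855469), 71.22793579101562)
tile-tool mm [53.84726363 -5.24000334] tile station(y,x) [36.66603266  3.33636729] tool F xyz [-6.46663858  1.06948408] 0.6616142439986996
```

Call:
servo_tool(series="-0.1 -0.6 0 0 0;-0.1 -0.6 0 -2.5 0;1 -0.6 0 -5 0;1 2.4 -3 -5 0;1 5.2 -6.8 -5 0;1 5.2 -6.8 -5 0;1 5.2 -6.8 -5 0;1 5.2 -6.8 -5 0;1 5.2 -6.8 -5 0;1 5.2 -6.8 -2.5 0;1 5.2 -6.8 -0.5 0;1 5.2 -6.8 0 0;1 5.2 -6.8 0 0;1 5.2 -6.8 0 0")

```text
time: 15.63
tool_pos: [0.4907, 0.0693, 0.0405]
ee_rot: [3.141, -0.0, 1.24]
wrist_force: [0.4, -0.4, -0.3]
width: 0.0003
```

Call:
servo_tool(series="1 0 0.1 0 0;1 0 0.2 0 0;1 0 0.3 0 0;1 0 0.4 0 0;1 0 0.5 0 0;1 0 0.6 0 0;1 0 0.6 0 0")

```text
time: 16.22
tool_pos: [0.4959, 0.0679, 0.0403]
ee_rot: [3.141, -0.0, 1.241]
wrist_force: [0.3, -0.3, 0.3]
width: 0.0006
```

```bash
python3 m.py w10 .0455; python3 -c "
from h import *
print(st(robot.get_obs()['tool_pos']))"
```

```text
((473.03997802734375, 230.21998596191406), (73.68052673339844, 152.31082153320312), 8.130102157592773) ((573.5759887695312, 45.159671783447266), (83.0234603881836, 42.674903869628906), 71.10424041748047)
tile-tool mm [ 3.64423415 80.84301607] tile station(y,x) [39.92136111 27.54696056] tool F xyz [-0.18249472  0.35871437] 0.30675155107202384
[[-53.4266079   36.25499284]]
```

View pics/w10.png

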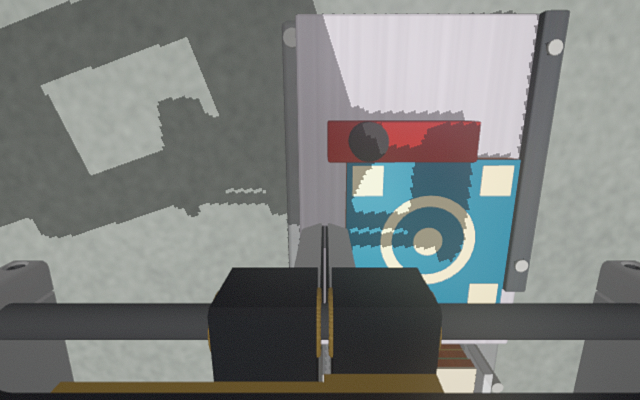

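Call:
servo_tool(series="1 0 0.1 0 0;1 0 0.2 0 0;1 0 0.3 0 0;1 0 0.4 0 0;1 0 0.5 0 0;1 0 0.5 0 0")

```text
time: 16.77
tool_pos: [0.5005, 0.0662, 0.0402]
ee_rot: [-3.141, 0.0, 1.241]
wrist_force: [-0.0, 0.7, 0.1]
width: 0.0002
```

Call:
servo_tool(series="1 0 0.05 0 0;1 0 0.1 0 0;1 0 0.1 0 0;1 0 0.1 0 0")

```text
time: 17.1
tool_pos: [0.5014, 0.0659, 0.0402]
ee_rot: [3.142, -0.0, 1.241]
wrist_force: [-0.3, -0.2, 0.4]
width: 0.0002
```

Call:
servo_tool(series="1 0 0.05 0 0;1 0 0.1 0 0;1 0 0.1 0 0;1 0 0.1 0 0")

```text
time: 17.43
tool_pos: [0.5024, 0.0656, 0.0402]
ee_rot: [3.141, -0.0, 1.241]
wrist_force: [0.0, -1.2, -0.3]
width: 0.0004
```

Call:
servo_tool(series="1 0 0.05 0 0;1 0 0.1 0 0;1 0 0.1 0 0;1 0 0.1 0 0")

```text
time: 17.77
tool_pos: [0.5028, 0.0653, 0.0401]
ee_rot: [-3.141, 0.0, 1.241]
wrist_force: [-2.0, 0.2, 0.8]
width: 0.0006
```

Call:
servo_tool(series="1 0 0.05 0 0;1 0 0.1 0 0;1 0 0.1 0 0;1 0 0.1 0 0")

```text
time: 18.1
tool_pos: [0.503, 0.0652, 0.04]
ee_rot: [-3.139, 0.001, 1.241]
wrist_force: [-5.5, -0.4, 2.6]
width: 0.0004
```

```bash
python3 - <<'E'
from h import *
C=cam("wrist");o=robot.get_obs();p,d=snapshot("wrist");cv2.imwrite("pics/w11.png",p[:,:,::-1]);print(st(o['tool_pos']))
h=quad(mask(p,'blue'))[1];s=st(ray(C,h,.0455));print(s.min(0),s.max(0))
E
```

```text
[[-45.74173667  35.98698557]]
[-37.51673584  -1.59708886] [52.63823252 81.23875446]
```

Call:
servo_tool(series="1 0 -0.8 0 0;1 0 -0.8 -2 0;-0.1 0 -0.8 -5 0;-0.1 -3 2 -5 0;-0.1 -6 5 -5 0;-0.1 -8.6 5.6 -5 0;-0.1 -8.6 5.6 -5 0;-0.1 -8.6 5.6 -5 0;-0.1 -8.6 5.6 -5 0;-0.1 -8.6 5.6 -5 0;-0.1 -8.6 5.6 -5 0")

```text
time: 19.07
tool_pos: [0.5292, -0.0333, 0.0902]
ee_rot: [3.141, -0.0, 1.243]
wrist_force: [0.0, 0.1, -0.1]
width: 0.0513
```

```bash
python3 m.py w12 .0455; python3 - <<'E'
from h import *
C=cam("wrist");print(st(robot.get_obs()['tool_pos']))
p=cv2.imread("pics/w12.png");im=p[0:220,180:440];cv2.imwrite("pics/w12c.png",cv2.resize(im,None,fx=3,fy=2.7,interpolation=2)[:600])
E
```

```text
((318.0, 82.0), (148.0, 148.0), 90.0) ((553.2842407226562, 48.356441497802734), (89.29824829101562, 89.93569946289062), 71.21294403076172)
tile-tool mm [85.0733326  -3.69523319] tile station(y,x) [36.37436207  7.3134939 ] tool F xyz [ 0.07231916 -0.01812659] -0.12351044893017357
[[ 11.06215603 -48.74365505]]
```

View pics/w12c.png

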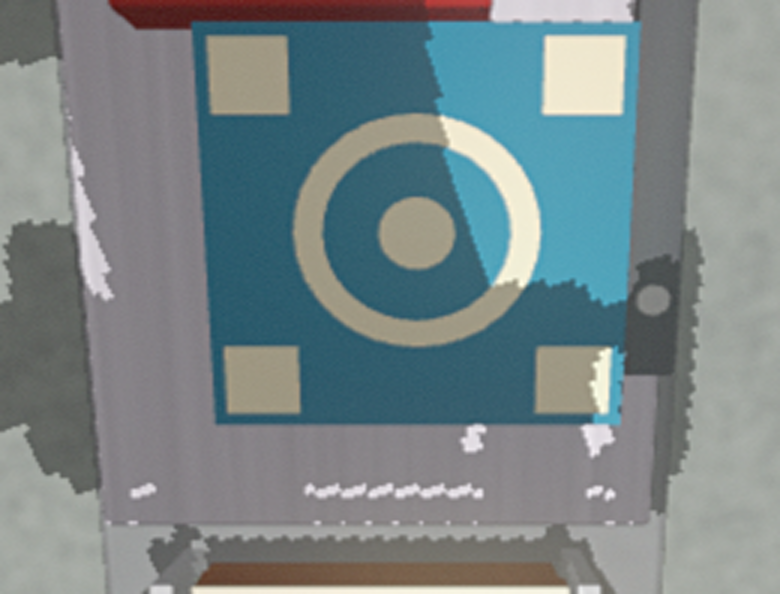

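Call:
servo_tool(series="-0.1 2.5 -0.4 0 0;-0.1 2.5 -0.4 3 0;-0.1 2.5 -0.4 4.5 0;-0.1 2.5 -0.4 5 0;-0.1 2.5 -0.4 5 0;-0.1 2.5 -0.4 5 0;-0.1 2.7 -0.4 5 0;-0.1 2.9 -0.4 5 0;-0.1 3.0 -0.4 5 0;-0.1 3.0 -0.4 5 0;-0.1 3.0 -0.4 5 0")

```text
time: 20.03
tool_pos: [0.5356, -0.0049, 0.0406]
ee_rot: [3.141, -0.0, 1.241]
wrist_force: [-0.6, -0.4, -0.3]
width: 0.0517
```

Call:
servo_tool(series="-0.1 0.05 0 0 0;-0.1 0.1 0 0 0;-0.1 0.1 0 0 0;-0.1 0.1 0 0 0")

```text
time: 20.37
tool_pos: [0.5356, -0.0039, 0.0401]
ee_rot: [-3.142, -0.0, 1.241]
wrist_force: [0.2, -0.7, 0.1]
width: 0.0515
```

Call:
servo_tool(series="-0.1 0.05 0 0 0;-0.1 0.1 0 0 0;-0.1 0.1 0 0 0;-0.1 0.1 0 0 0")

```text
time: 20.7
tool_pos: [0.5359, -0.0029, 0.0402]
ee_rot: [-3.142, -0.0, 1.241]
wrist_force: [1.0, -0.3, 0.1]
width: 0.0517
```

Call:
servo_tool(series="-0.1 0.05 0 0 0;-0.1 0.1 0 0 0;-0.1 0.1 0 0 0;-0.1 0.1 0 0 0")

```text
time: 21.03
tool_pos: [0.536, -0.0025, 0.0402]
ee_rot: [-3.141, 0.001, 1.241]
wrist_force: [-0.7, -2.0, 0.6]
width: 0.052
```

Call:
servo_tool(series="-0.1 0.05 0 0 0;-0.1 0.1 0 0 0;-0.1 0.1 0 0 0;-0.1 0.1 0 0 0")

```text
time: 21.37
tool_pos: [0.5361, -0.0024, 0.0401]
ee_rot: [-3.141, 0.003, 1.241]
wrist_force: [-1.8, -5.4, 0.9]
width: 0.052
```

Call:
servo_tool(series="-0.1 -0.5 0 0 0;-0.1 -0.8 0 0 0;-0.1 -0.8 0 -2.5 0;-0.1 -2 0 -5 0;-0.1 -3.5 0 -7 0;-0.1 -3.5 0 -7 0;-0.1 -3.5 0 -7 0;-0.1 -3.5 0 -7 0")

```text
time: 22.03
tool_pos: [0.5248, -0.0335, 0.1092]
ee_rot: [-3.14, -0.001, 1.241]
wrist_force: [0.0, 0.3, 0.9]
width: 0.0519
```

```bash
python3 m.py w13 .0455; python3 - <<'E'
from h import *
C=cam("wrist");p=cv2.imread("pics/w13.png")[:,:,::-1].copy()
# edges of blue tile side by row: left/right lines, vs fence foot; second tile cream extent
m=mask(p,'blue');L=[];Rr=[]
ys,xs=np.nonzero(m);r=range(ys.min()+8,ys.max()-8,4)
e=np.array([(xs[ys==k].max()+.5,k) for k in r]);s=st(ray(C,e,.0455));print("right edge x mm",np.round(s[::3,0],1),"slope",np.polyfit(s[:,1],s[:,0],1)[0])
e=np.array([(xs[ys==k].min()-.5,k) for k in r]);s=st(ray(C,e,.0455));print("left slope",np.polyfit(s[:,1],s[:,0],1)[0],s[:,0].mean())
im=p[:330,180:460,::-1];cv2.imwrite("pics/w13c.png",cv2.resize(im,None,fx=1.8,fy=1.8,interpolation=2))
E
```

```text
((325.0, 81.5), (137.0, 136.0), 90.0) ((553.4053955078125, 48.622222900390625), (89.59903717041016, 89.90708923339844), 71.1168212890625)
tile-tool mm [87.01144256  0.4672146 ] tile station(y,x) [36.66505609  7.34204605] tool F xyz [ 0.28084867 -0.08026036] 0.9089819990508259
right edge x mm [51.7 51.4 51.8 51.5 51.9 51.6 51.3 50.9 51.3 51.7 50.7] slope 0.003911780933414329
left slope -0.0036063527938148456 -37.943473562871176
```

View pics/w13c.png

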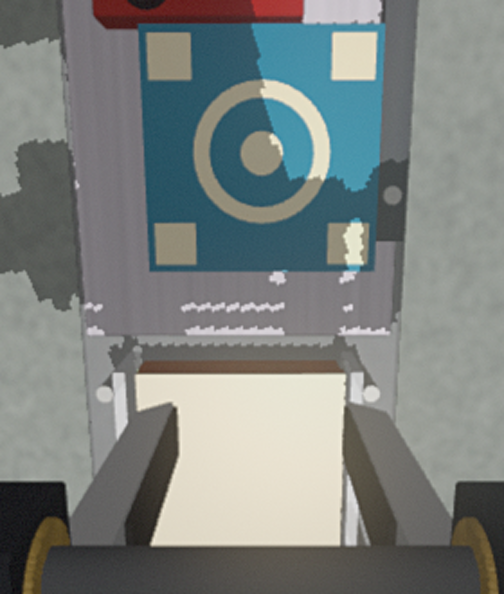

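```bash
python3 - <<'E'
from h import *
C=cam("wrist");p=cv2.imread("pics/w13.png")[:,:,::-1]
g=p.astype(int);print("tool",st(robot.get_obs()['tool_pos']))
cream=((g.min(2)>150)&(g[...,0]-g[...,2]>15)).astype(np.uint8)[205:235,180:460]
for k in (8,12,16):
    xs=np.nonzero(cream[k])[0];s=st(ray(C,[(xs.min()+180-.5,k+205),(xs.max()+180.5,k+205)],.039));print(xs.min()+180,xs.max()+180,s)
ys=np.nonzero(cream[:,130])[0];print("front",st(ray(C,[(310,ys.min()+205)],.039)))
E
```

```text
tool [[  6.45950548 -50.30512185]]
255 370 [[-47.69719525 -57.52204546]
 [ 42.04311232 -57.40341568]]
256 371 [[-47.08514928 -60.77056305]
 [ 42.92974648 -60.64842621]]
256 370 [[-47.24846944 -64.04016845]
 [ 42.26657555 -63.91556393]]
front [[ -4.69917333 -53.43330223]]
```

```bash
python3 -c "
from bench import robot
print(robot.close_job())"
```

```text
the job is handed in; nothing more can be done
None
```

The blue tile is squared into the corner of the stage, and I handed the job in at about 22 s. I dragged it off the stack by light fingertip friction. I then pushed it home against the red stop with the spread fingers behind it, and sideways against the fence with the closed fingers. A last push towards the stop confirmed it was seated.

**Force:** the highest wrist reading was about 10 N, against the 25 N limit. Readings came only at the end of each move, so a brief peak between them would not show.

**End stop:** two separate pushes stopped at the same place to within 0.1 mm, with the force rising to about 5–6 N and no further movement. No gap shows in the pictures. I did not read the pin directly. That it went in follows from the tile being home.

**Fence:** the sideways push also stopped firmly, at about 5.5 N, and no gap shows there either. The tile's yaw is within about 0.005 rad.

**Lower tiles:** the second tile measures within about 1 mm of where the top tile originally lay over it. The two tiles below it I did not measure.

**Disagreements:**
- In my rough station frame the tile centre reads x = 7.3 mm, just outside the 8–12 mm range. The same camera put the tile at −2.4 mm at the start, so the move is about 9.7 mm. That matches the expected 10 mm.
- The tile turned 3–4° during the drag. The push from behind squared it again.

The gripper was clear of everything at the end.

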